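Put the watch heads under their dust covers

ROBOT

A 6-joint arm with a two-finger parallel gripper is mounted at the origin on the work surface. World frame = base frame: x ahead of the robot, y to its left, z up, the work surface at z = 0. Lengths are in mm, angles in rad, forces in N, time in s.
With the tool pointing down it reaches from about 400 to 925 mm from the base axis. Payload 12.5 kg.
Tool frame: the origin (TCP) lies midway between the tips of the shut fingers; the grasp point (between the pads) lies 19 mm behind it; z points along the fingers, y is the line along which they close (so a half turn about z gives the same grasp; the last joint's range is limited). The gripper opens to 95 mm and grips with 3 to 60 N. Pads are 20 mm wide; open, the fingers measure 119 mm over their backs; the gripper's body (75 mm by 180 mm) begins 59 mm behind the grasp point.
Start: joints at [1.212, 0.491, 1.559, -0, 1.092, -0.106], TCP at [156.304, 605.158, 214.661] pointing down, gripper open.
Joint ranges: [-3.1, 3.1], [-0.84, 2.19], [0.05, 2.79], [-1.13, 4.28], [0.06, 2.93], [-2.69, 2.69]. Speed limits (rad/s): [2.22, 2.22, 2.79, 3.14, 3.14, 3.14].

INTERFACE

Orientations are given as [roll, pitch, yaw] about the fixed x, y, z axes, in that order (R = Rz(yaw) Ry(pitch) Rx(roll)).
In Python, from cell import * gives the robot as it stands. The module is installed in compiled form; this text tells all that it offers.
- The arm moves only by the tool arm_command, never from a script. Its arguments are lists of equal length, an entry for each row: "delta_pos": the shift along the world's x, y, z in units of 250 mm (1.0 is 250 mm), a list of three; "delta_rot": the turn, a rotation vector about the world's x, y, z in units of 90 degrees (1.0 is 90 degrees), a list of three; "claw": the closure, from 0 (fully open) to 1 (shut). In form: {"delta_pos": [[tx, ty, tz], ...], "delta_rot": [[wx, wy, wz], ...], "claw": [claw, ...]}. A call has exactly 5 rows; each row is the pose to reach, as a shift and turn from the pose commanded when the call began; what a row does not reach only later rows make up. A row lasts 1/12 s, in which the tool goes at most 41.7 mm and 7.16 degrees, less where a joint would pass 70% of its speed; a pose out of reach is approached as far as the arm can. A call with a number of a shift or a turn outside -1 to 1 is refused whole. A call with a gripper value outside its range is refused whole. The fingers move at their own pace and stop on an object; the grip force is fixed at half the most. Time passes only in rows, so rows that repeat a pose let the fingers close, or fill a call up. It gives the time, the measured TCP pose, the force, the opening and the grip force at its end, in the units of the state.
- state(): the state, without advancing time (a new reading comes with each control period).
- read_camera(name): name is "scene" or "top" or "wrist"; returns the picture (400x640x3 uint8, red, green, blue); there is no depth.
- calibration(name): a dict with "camera_matrix" (3x3 intrinsics, pixels), "T" (4x4, takes a point from camera to world coordinates). Camera axes: x right, y down, z forward; pixel columns grow to the right and rows downward; lengths in mm; the calibration is good to about 2 mm. The wrist camera is an equidistant fisheye: a pixel r from the principal point sees the ray r / f radians off the axis. A picture is of the moment at which its call begins: read the wrist's pose just before it. calibration takes no time and is no camera call; for the wrist camera it gives the pose at the moment of the call.
- job_done(): hands the job in; it is judged then, once.
The state is a dict: "t": time; "joints": joint angles; "qvel": joint speeds; "tau": joint torques, N m; "eef_pos": TCP position; "tcp_rot": TCP orientation; "ft_force": force on the tool from outside, world axes, zero at the start; "moment": the same for the moment, N m; "opening": opening from 0.0 (shut) to 1.0 (fully open); "grip_force": force on a finger pad.
Only numpy, scipy, OpenCV 4.12 (cv2) and the standard library are available. Lean on these libraries where they do the work, as an engineer would, in place of code of your own. Each camera call takes 0.05 s, during which the arm holds its last target. There are 200 camera calls.

TASK

Close up the watchmaker's bench: lay the round watch head, dial up, on the round white pad of the empty round dish, and the rectangular watch head, dial up and lengthwise, in the middle of the rectangular pad. Then cover each of the three dishes with the clear dust cover that fits it, so that the cover stands flat on the dish floor, inside the raised rim all round. Set everything down gently without dropping it, and let go of it all.

Things in the scene. Friction and masses are not known exactly. Their poses are not given: they have to be found in the camera images.
- head_round: Round watch head (steel watch case without strap, white dial up), loose, lying on the bench: 38 mm diameter, 9 mm thick, about 55 g. Origin at the centre of its underside, z up. A small crown (5 mm thick) sticks out 4 mm on its +x side, so pinch it along its own y (38 mm wide).
- head_rect: Rectangular watch head (steel case without strap, white dial up), loose, lying on the bench: 36 mm along its x, 26 mm along its y, 9 mm thick, about 45 g. Origin at the centre of its underside, z up. A small crown sticks out 4 mm on its +x side; pinch it along its y (26 mm wide).
- dish_large: Large round blue dish, fixed, empty: 100 mm outer diameter. Origin at the centre of its underside, z up. Flat floor 6 mm above the origin; round the edge a raised rim, top at 10 mm, 4 mm wide, 92 mm across inside. In the middle a white round pad, 46 mm diameter, top at 10 mm, for the round watch head.
- dish_small: Small round blue dish, fixed: 78 mm outer diameter. Origin at the centre of its underside, z up. Floor at 6 mm, rim top at 10 mm, rim 4 mm wide, 70 mm across inside. It already holds its own small round watch head (21 mm diameter, top at 18 mm, fixed) on a 28 mm white pad in its middle.
- dish_rect: Rectangular blue dish, fixed, empty: 104 mm along its x, 84 mm along its y. Origin at the centre of its underside, z up. Floor at 6 mm, rim top at 10 mm, rim 4 mm wide, 96 x 76 mm inside. In the middle a white rectangular pad 44 (x) by 34 (y) mm, top at 10 mm, for the rectangular watch head.
- cover_large: Large round clear dust cover (bell), loose: 76 mm diameter, about 80 g; fits the large round dish. Open below, walls 2.5 mm, clear height inside 37 mm, flat top at 40 mm, thin white edge lines. Mid-top: a black round knob 14 mm in diameter, from 40 to 58 mm up. Starts open side down. Origin at the centre of its underside, z up.
- cover_small: Small round clear dust cover (bell), loose: 54 mm diameter, about 50 g; fits the small round dish. Open below, walls 2.5 mm, clear height inside 37 mm, flat top at 40 mm, thin white edge lines. Mid-top: a black round knob 14 mm in diameter, from 40 to 58 mm up. Starts open side down. Origin at the centre of its underside, z up.
- cover_rect: Rectangular clear dust cover, loose: 80 mm along its x, 60 mm along its y, about 90 g; fits the rectangular dish, long sides parallel. Open below, walls 2.5 mm, clear height inside 37 mm, flat top at 40 mm, thin white edge lines. Mid-top: a black bar grip 30 mm along x, 14 mm thick along y, from 40 to 58 mm up. Starts open side down. Origin at the centre of its underside, z up.
Mind the look-alikes: they are no part of the job. What is shaped like the dish_small but grey or pink is not meant.

How it is judged (in metres and radians):
On the way:
1. both watch heads lie on their pads (horizontal distance between head_round and dish_large below 0.01 m and z of head_round in the frame of dish_large between 0.008 and 0.013 m and angle between each of head_round, head_rect's own z axis and vertical below 0.08 rad and horizontal distance between head_rect and dish_rect below 0.01 m and z of head_rect in the frame of dish_rect between 0.008 and 0.013 m and angle between the x axis of head_rect and the x axis of dish_rect, either way round below 0.3 rad and linear speed of each of head_round, head_rect below 0.02 m/s), for 0.2 s.
At the end, for the whole second after the job is handed in: Each watch head flat on the pad of its own dish, within 10 mm of its centre; each cover flat on the floor of its own dish inside the rim (within 11 mm of centre, rectangular 13 mm; height within 2 mm); rectangular parts within 0.3 rad of their dish; all released and at rest (all of step 1 and horizontal distance between cover_large and dish_large below 0.011 m and z of cover_large in the frame of dish_large between 0.004 and 0.0085 m and angle between each of cover_large, cover_small, cover_rect's own z axis and vertical below 0.06 rad and horizontal distance between cover_small and dish_small below 0.011 m and z of cover_small in the frame of dish_small between 0.004 and 0.0085 m and horizontal distance between cover_rect and dish_rect below 0.013 m and z of cover_rect in the frame of dish_rect between 0.004 and 0.0085 m and angle between the x axis of cover_rect and the x axis of dish_rect, either way round below 0.3 rad and linear speed of each of cover_large, cover_small, cover_rect below 0.02 m/s); the robot touches nothing.
It fails at once if cover_large was dropped or thrown: faster than 0.7 m/s (a fall of 25 mm) while the fingers do not touch it (linear speed of cover_large above 0.7 m/s and contact force between the fingers and cover_large below 0.01 N).
It fails at once if cover_small was dropped or thrown: faster than 0.7 m/s (a fall of 25 mm) while the fingers do not touch it (linear speed of cover_small above 0.7 m/s and contact force between the fingers and cover_small below 0.01 N).
It fails at once if cover_rect was dropped or thrown: faster than 0.7 m/s (a fall of 25 mm) while the fingers do not touch it (linear speed of cover_rect above 0.7 m/s and contact force between the fingers and cover_rect below 0.01 N).
It fails at once if head_round was dropped or thrown: faster than 0.7 m/s (a fall of 25 mm) while the fingers do not touch it (linear speed of head_round above 0.7 m/s and contact force between the fingers and head_round below 0.01 N).
It fails at once if head_rect was dropped or thrown: faster than 0.7 m/s (a fall of 25 mm) while the fingers do not touch it (linear speed of head_rect above 0.7 m/s and contact force between the fingers and head_rect below 0.01 N).
It also fails if it takes over 120 s, if anything falls off the work surface, if the arm or the gripper's body presses on something with over 40 N, if the wrist force passes 120 N, or if a joint passes its speed limit or range.

## Working session

There is one attempt and no reset: what is moved stays moved. The work goes in short steps, Python scripts to look and compute and a tool call to move; the robot and the scene stay as the last step left them, time stands still between calls to the robot, and variables do not carry over. Pictures are saved under pics/ and viewed, at most 14 in all, crops included, and the job is handed in when it is done.

Besides the shell and the picture viewer there is one more tool, called after "Call:" as a command line: name --argument value ..., lists and objects as JSON in quotes. arm_command: Moves the arm, as the interface text tells. Shifts and turns lie within -1 to 1; 1 stands for 250 mm of shift or 90 degrees of turn. Its arguments: {"type":"object","properties":{"delta_pos":{"type":"array"},"delta_rot":{"type":"array"},"claw":{"type":"array"}},"required":["delta_pos","delta_rot","claw"]}

```bash
mkdir -p pics
python3 - <<'E'
from cell import *
import cv2,numpy as np
for n in("scene","top","wrist"):
    im=read_camera(n); cv2.imwrite(f"pics/{n}0.png",im[:,:,::-1]); c=calibration(n); print(n,np.round(c["camera_matrix"],1).tolist(),np.round(c["T"],3).tolist())
print(state())
E
```

```text
scene [[373.0, 0.0, 317.7], [0.0, 373.0, 198.3], [0.0, 0.0, 1.0]] [[0.351, 0.768, -0.536, 839.43], [0.936, -0.287, 0.201, -138.957], [0.0, -0.573, -0.82, 679.284], [0.0, 0.0, 0.0, 1.0]]
top [[455.5, 0.0, 320.7], [0.0, 455.5, 199.4], [0.0, 0.0, 1.0]] [[-0.026, -0.982, 0.186, 216.526], [-0.999, 0.029, 0.018, -6.078], [-0.023, -0.186, -0.982, 1112.202], [0.0, 0.0, 0.0, 1.0]]
wrist [[309.7, 0.0, 320.5], [0.0, 309.7, 202.6], [0.0, 0.0, 1.0]] [[0.251, 0.941, 0.226, 92.608], [0.968, -0.244, -0.059, 623.266], [-0.001, 0.234, -0.972, 384.156], [0.0, 0.0, 0.0, 1.0]]
{'t': 0.15, 'joints': array([ 1.21237658e+00,  4.91424906e-01,  1.55929139e+00, -1.82293246e-05,
        1.09167384e+00, -1.05610816e-01]), 'qvel': array([-6.02256535e-05, -2.60072680e-03, -2.85446416e-04,  5.52169449e-05,
        1.65876800e-04,  3.33085017e-04]), 'tau': array([ 1.92779931e-03, -6.12895560e+01, -2.58275700e+01,  6.92386064e-02,
        4.73245606e-02, -9.71635018e-05]), 'eef_pos': array([156.2598315 , 604.98462343, 214.19983566]), 'tcp_rot': array([-3.1407979e+00, -6.7987027e-05,  2.8887921e+00]), 'ft_force': array([-0.13052115,  0.44299021,  0.05964619]), 'moment': array([ 0.03814176, -0.04702152,  0.02353993]), 'grip_force': 0.0, 'opening': 1.0003318125595198}
```

View pics/top0.png

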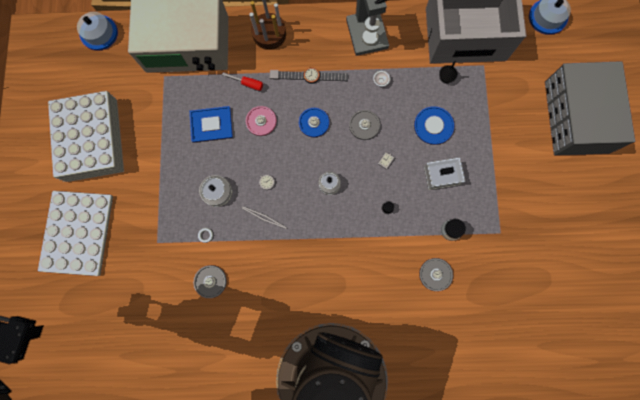

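View pics/scene0.png

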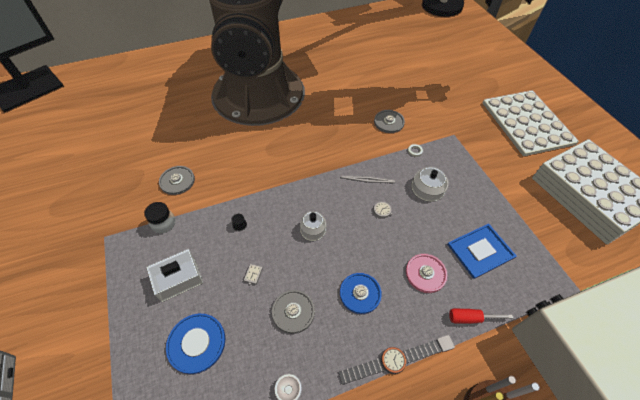

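The top view shows:
- **Dishes:** rectangular at (211,124), small at (314,122), large at (435,125).
- **Covers:** large at (215,190), small at (330,182), rectangular at (446,172).
- **Heads:** round at (267,182), rectangular at (387,160).

The scene view shows the same objects at:
- **Dishes:** (482,250), (360,293), (195,343).
- **Covers:** (430,183), (313,225), (174,275).
- **Heads:** (382,209), (253,274).

```bash
cat > h.py <<'E'
import cv2,numpy as np
from cell import *
def ray(n,px,c=None):
    c=c or calibration(n);K=c["camera_matrix"];T=c["T"]
    d=np.array([(px[0]-K[0,2])/K[0,0],(px[1]-K[1,2])/K[1,1]])
    if n=="wrist":
        r=np.hypot(*d); v=np.r_[d/max(r,1e-9)*np.sin(r),np.cos(r)]
    else: v=np.r_[d,1]
    v=T[:3,:3]@v; return T[:3,3],v/np.linalg.norm(v)
def onz(n,px,z,c=None):
    o,v=ray(n,px,c); return o+v*(z-o[2])/v[2]
def tri(rays):
    A=sum(np.eye(3)-np.outer(v,v) for o,v in rays); b=sum((np.eye(3)-np.outer(v,v))@o for o,v in rays)
    p=np.linalg.solve(A,b); return p,max(np.linalg.norm(np.cross(p-o,v)) for o,v in rays)
def blob(mask,px,R):
    "component of mask nearest px: contour"
    cs,_=cv2.findContours(mask.astype(np.uint8),cv2.RETR_EXTERNAL,cv2.CHAIN_APPROX_NONE)
    cs=[c for c in cs if len(c)>5 and np.hypot(*(c[:,0].mean(0)-px))<R]
    return max(cs,key=cv2.contourArea)
def masks(im):
    h=cv2.cvtColor(im,cv2.COLOR_RGB2HSV).astype(int);H,S,V=h[...,0],h[...,1],h[...,2]
    return dict(blue=(H>100)&(H<125)&(S>140),dark=V<45,white=(V>165)&(S<60))
def cen(c):
    m=cv2.moments(c); return np.array([m["m10"],m["m01"]])/m["m00"]
E
python3 - <<'E'
from h import *
L=dict(dish_rect=((211,124),(482,250),"blue",30),dish_small=((314,122),(360,293),"blue",20),dish_large=((435,125),(195,343),"blue",30),
 cover_large=((211,188),(431,174),"dark",10),cover_small=((329,182),(313,217),"dark",10),cover_rect=((446,171),(170,268),"dark",10),
 head_round=((267,182),(382,209),"white",8),head_rect=((387,160),(253,274),"white",8))
ims={n:cv2.imread(f"pics/{n}0.png")[:,:,::-1].copy() for n in("top","scene")}
for k,(a,b,m,R) in L.items():
    r=[];o=[]
    for n,p in(("top",a),("scene",b)):
        try:
            c=blob(masks(ims[n])[m],p,R);q=cen(c);o+=[q.round(1).tolist(),cv2.contourArea(c)];r.append(ray(n,q))
        except Exception as e:o.append(str(e)[:30])
    if len(r)==2:p,e=tri(r);o+=[p.round(1).tolist(),round(e,1),"reach",round(np.hypot(*p[:2]))]
    print(k,o)
E
```

```text
dish_rect [[210.6, 123.8], 1208.0, [481.1, 250.3], 1930.0, [632.6, 291.2, 3.6], np.float64(0.7), 'reach', 696]
dish_small [[313.6, 122.0], 650.0, [360.1, 292.8], 1250.5, [628.3, 26.1, 4.5], np.float64(0.7), 'reach', 629]
dish_large [[433.9, 125.0], 1107.5, [195.0, 343.3], 2640.0, [610.4, -279.6, 3.3], np.float64(0.8), 'reach', 671]
cover_large [[211.6, 187.4], 10.0, [433.5, 173.8], 25.5, [454.8, 273.3, 49.6], np.float64(0.7), 'reach', 531]
cover_small [[329.0, 179.2], 7.0, [312.6, 216.6], 28.0, [466.1, -8.8, 50.2], np.float64(0.7), 'reach', 466]
cover_rect [[446.5, 170.5], 44.0, [170.1, 268.2], 134.0, [478.9, -289.7, 50.1], np.float64(0.6), 'reach', 560]
head_round [[266.2, 181.6], 110.0, [382.5, 208.2], 149.0, [474.5, 147.6, 9.5], np.float64(0.7), 'reach', 497]
head_rect [[386.1, 160.0], 64.5, [252.7, 272.9], 175.5, [520.8, -152.5, 8.5], np.float64(0.3), 'reach', 543]
```

Triangulation agrees with the stated heights: the knobs come out near 50 mm and the heads near 9 mm. All are within reach. Next I move over the round head to look with the wrist camera.

Call:
arm_command --delta_pos '[[0.085,-0.12,0],[0.17,-0.245,0],[0.255,-0.365,0],[0.34,-0.49,0],[0.424,-0.61,0]]' --delta_rot '[[0,0,0.04],[0,0,0.08],[0,0,0.12],[0,0,0.16],[0,0,0.161]]' --claw '[0,0,0,0,0]'

```text
t: 0.57
eef_pos: [262.8, 451.0, 214.5]
tcp_rot: [-3.141, -0.0, -3.137]
ft_force: [0.2, 0.3, 0.1]
opening: 1.0
grip_force: 0.0
```

Call:
arm_command --delta_pos '[[0.085,-0.12,-0.02],[0.17,-0.245,-0.04],[0.255,-0.365,-0.06],[0.34,-0.49,-0.08],[0.424,-0.61,-0.1]]' --delta_rot '[[0,0,0],[0,0,0],[0,0,0],[0,0,0],[0,0,0]]' --claw '[0,0,0,0,0]'

```text
t: 0.98
eef_pos: [368.9, 298.5, 189.5]
tcp_rot: [3.142, 0.0, -3.141]
ft_force: [0.5, 0.5, 0.3]
opening: 1.0
grip_force: 0.0
```

Call:
arm_command --delta_pos '[[0.085,-0.12,-0.03],[0.17,-0.245,-0.06],[0.255,-0.365,-0.1],[0.34,-0.49,-0.13],[0.424,-0.61,-0.16]]' --delta_rot '[[0,0,0],[0,0,0],[0,0,0],[0,0,0],[0,0,0]]' --claw '[0,0,0,0,0]'

```text
t: 1.4
eef_pos: [475.0, 145.8, 149.2]
tcp_rot: [3.142, -0.0, 3.142]
ft_force: [1.2, 1.5, 0.0]
opening: 1.002
grip_force: 0.0
```

Call:
arm_command --delta_pos '[[0,0,0],[0,0,0],[0,0,0],[0,0,0],[0,0,0]]' --delta_rot '[[0,0,0],[0,0,0],[0,0,0],[0,0,0],[0,0,0]]' --claw '[0,0,0,0,0]'

```text
t: 1.82
eef_pos: [473.8, 148.6, 150.0]
tcp_rot: [3.141, 0.0, -3.14]
ft_force: [-0.0, 0.6, 1.0]
opening: 1.0
grip_force: 0.0
```

Run:
```python
from h import *
s=state();print(s["eef_pos"],s["tcp_rot"],s["joints"].round(2),s["ft_force"])
c=calibration("wrist");im=read_camera("wrist");cv2.imwrite("pics/w1.png",im[:,:,::-1]);np.savez("w1",K=c["camera_matrix"],T=c["T"])
```

```text
[473.80975216 148.60818935 149.96425479] [ 3.14138799e+00  3.18569640e-04 -3.13985826e+00] [ 0.17  0.4   1.94  0.    0.8  -1.4 ] [-0.01813953  0.59736704  1.01973469]
```

View pics/w1.png

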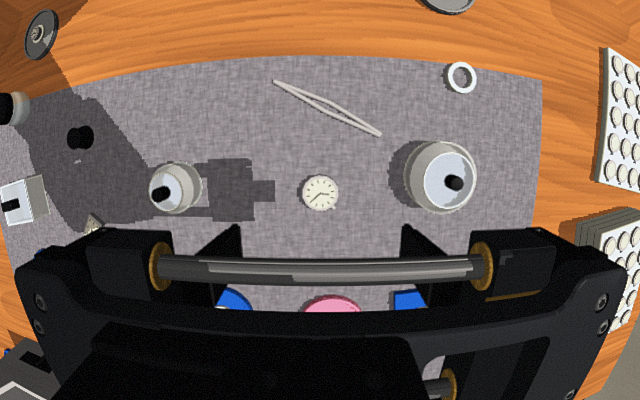

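The wrist view shows the round head at (320,193), the small cover knob at (160,193) and the large cover knob at (453,183). The robot side is up in the image. Next I refine positions and find the crown and the angles.

Run:
```python
from h import *
f=np.load("w1.npz");c=dict(camera_matrix=f["K"],T=f["T"])
im=cv2.imread("pics/w1.png")[:,:,::-1].copy()
h=cv2.cvtColor(im,cv2.COLOR_RGB2HSV).astype(int);hsv=cv2.cvtColor(im,cv2.COLOR_RGB2HSV)
m=(h[...,2]>165)
k=blob(m,(320,193),15)[:,0]
P=np.array([onz("wrist",p,9,c)[:2] for p in k])
(x,y),(a,b),t=cv2.fitEllipse(P.astype(np.float32));print("head",x,y,a,b)
d=P-[x,y];r=np.hypot(*d.T);i=np.argsort(-r)[:8];print([(round(r[j],1),round(np.degrees(np.arctan2(d[j,1],d[j,0])))) for j in i])
for n,p,R in(("small",(160,193),12),("large",(453,183),12)):
    q=cen(blob(h[...,2]<50,p,R)); print(n,q,onz("wrist",q,50,c).round(1))
cv2.imwrite("pics/c1.png",cv2.resize(im[163:223,280:360,::-1],None,fx=5,fy=5,interpolation=2))
S={n:cv2.imread(f"pics/{n}0.png")[:,:,::-1].copy() for n in("top","scene")}
for nm,px,mm,z in(("dish_rect",((210,123),(481,250)),"blue",8),("grip",((446,171),(170,268)),"dark",58),("head_rect",((386,160),(253,273)),"white",9)):
  for n,p in zip(("top","scene"),px):
    k=blob(masks(S[n])[mm],p,12)[:,0]
    Q=np.array([onz(n,q,z)[:2] for q in k]).astype(np.float32);print(nm,n,cv2.minAreaRect(Q))
```

```text
head 472.945068359375 150.46432495117188 35.817134857177734 37.37545394897461
[(np.float64(21.8), 40), (np.float64(21.7), 44), (np.float64(21.1), 38), (np.float64(20.9), 46), (np.float64(19.6), 38), (np.float64(19.4), 46), (np.float64(19.1), -124), (np.float64(19.0), -175)]
small [160.28442029 193.69746377] [464.1  -6.3  50. ]
large [453.3        182.09166667] [452.9 275.4  50. ]
dish_rect top ((631.7050170898438, 290.6368103027344), (85.10906219482422, 104.35459899902344), 5.1039533615112305)
dish_rect scene ((631.9483642578125, 288.74224853515625), (84.0544662475586, 106.43031311035156), 5.204833030700684)
grip top ((477.0269775390625, -286.9298400878906), (26.449316024780273, 12.199950218200684), 88.20545196533203)
grip scene ((483.1597900390625, -288.4103698730469), (19.434982299804688, 28.531225204467773), 7.017011642456055)
head_rect top ((521.072998046875, -151.58546447753906), (20.522539138793945, 30.11309051513672), 57.353084564208984)
head_rect scene ((520.9304809570312, -152.86827087402344), (23.99327850341797, 33.511722564697266), 54.66441345214844)
```

View pics/c1.png

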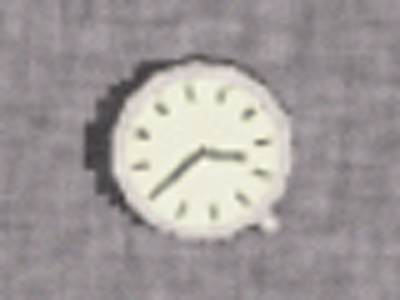

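The crown points at +42° in the world, so I pinch at -48° (turn -48°). The wrist and fixed cameras differ by about 2 mm, so I use the mean. Now I descend on the round head.

Call:
arm_command --delta_pos '[[0,0.003,-0.06],[0,0.003,-0.12],[0,0.003,-0.18],[0,0.003,-0.24],[0,0.003,-0.3]]' --delta_rot '[[0,0,-0.078],[0,0,-0.156],[0,0,-0.234],[0,0,-0.312],[0,0,-0.39]]' --claw '[0,0,0,0,0]'

```text
t: 2.28
eef_pos: [474.1, 149.2, 74.3]
tcp_rot: [3.141, 0.0, 2.524]
ft_force: [-0.3, 0.3, 0.1]
opening: 1.001
grip_force: 0.0
```

Call:
arm_command --delta_pos '[[0,0,-0.08],[0,0,-0.16],[0,0,-0.22],[0,0,-0.26],[0,0,-0.288]]' --delta_rot '[[0,0,-0.078],[0,0,-0.143],[0,0,-0.143],[0,0,-0.143],[0,0,-0.143]]' --claw '[0,0,0,0,0]'

```text
t: 2.7
eef_pos: [474.0, 148.9, 1.9]
tcp_rot: [-3.141, -0.0, 2.306]
ft_force: [0.1, -0.5, -0.6]
opening: 0.997
grip_force: 0.0
```

Call:
arm_command --delta_pos '[[0,0,0],[0,0,0],[0,0,0],[0,0,0],[0,0,0]]' --delta_rot '[[0,0,0],[0,0,0],[0,0,0],[0,0,0],[0,0,0]]' --claw '[0.4,0.6,0.8,1,1]'

```text
t: 3.12
eef_pos: [474.6, 148.5, 3.3]
tcp_rot: [3.14, 0.001, 2.305]
ft_force: [-0.4, -1.2, 0.7]
opening: 0.706
grip_force: 0.0
```

Call:
arm_command --delta_pos '[[0,0,0],[0,0,0],[0,0,0],[0,0,0],[0,0,0]]' --delta_rot '[[0,0,0],[0,0,0],[0,0,0],[0,0,0],[0,0,0]]' --claw '[1,1,1,1,1]'

```text
t: 3.53
eef_pos: [474.2, 148.3, 2.7]
tcp_rot: [-3.141, -0.0, 2.304]
ft_force: [-1.0, -1.5, 2.8]
opening: 0.419
grip_force: 30.0
```

Call:
arm_command --delta_pos '[[0,0,0.04],[0,0,0.14],[0,0,0.24],[0,0,0.34],[0,0,0.44]]' --delta_rot '[[0,0,0],[0,0,0],[0,0,0],[0,0,0],[0,0,0]]' --claw '[1,1,1,1,1]'

```text
t: 3.95
eef_pos: [474.0, 148.4, 114.4]
tcp_rot: [3.142, -0.0, 2.304]
ft_force: [1.0, 0.3, -0.3]
opening: 0.421
grip_force: 30.0
```

Call:
arm_command --delta_pos '[[0.03,-0.1,0],[0.07,-0.21,0],[0.11,-0.33,0],[0.145,-0.45,0],[0.18,-0.569,0]]' --delta_rot '[[0,0,0],[0,0,0],[0,0,0],[0,0,0],[0,0,0]]' --claw '[1,1,1,1,1]'

```text
t: 4.37
eef_pos: [519.5, 4.8, 113.5]
tcp_rot: [3.141, 0.0, 2.305]
ft_force: [0.3, 1.5, -0.9]
opening: 0.419
grip_force: 30.0
```

Call:
arm_command --delta_pos '[[0.036,-0.114,0],[0.072,-0.228,0],[0.108,-0.342,0],[0.144,-0.456,0],[0.18,-0.569,0]]' --delta_rot '[[0,0,0],[0,0,0],[0,0,0],[0,0,0],[0,0,0]]' --claw '[1,1,1,1,1]'

```text
t: 4.78
eef_pos: [564.4, -137.6, 113.4]
tcp_rot: [3.141, 0.0, 2.304]
ft_force: [0.1, -0.1, -1.0]
opening: 0.419
grip_force: 30.0
```

Call:
arm_command --delta_pos '[[0.04,-0.13,0],[0.08,-0.26,0],[0.12,-0.38,0],[0.155,-0.49,0],[0.18,-0.569,0]]' --delta_rot '[[0,0,0],[0,0,0],[0,0,0],[0,0,0],[0,0,0]]' --claw '[1,1,1,1,1]'

```text
t: 5.2
eef_pos: [609.6, -280.8, 113.3]
tcp_rot: [3.141, 0.001, 2.303]
ft_force: [-0.4, 0.5, -0.2]
opening: 0.423
grip_force: 30.0
```

Call:
arm_command --delta_pos '[[0,0,-0.05],[0,0,-0.12],[0,0,-0.19],[0,0,-0.25],[0,0,-0.3]]' --delta_rot '[[0,0,0],[0,0,0],[0,0,0],[0,0,0],[0,0,0]]' --claw '[1,1,1,1,1]'

```text
t: 5.62
eef_pos: [608.7, -277.5, 36.6]
tcp_rot: [-3.141, -0.001, 2.305]
ft_force: [0.2, -0.4, -1.6]
opening: 0.419
grip_force: 30.0
```

Run:
```python
from h import *
s=state();print(s["eef_pos"],s["ft_force"],s["opening"],s["grip_force"])
im=read_camera("scene");cv2.imwrite("pics/s1.png",cv2.resize(im[260:400,90:300,::-1],None,fx=3,fy=3))
```

```text
[ 608.68915255 -277.49143225   36.56242226] [ 0.21996482 -0.35780057 -1.57510842] 0.4191371287121773 30.00003844499588
```

View pics/s1.png

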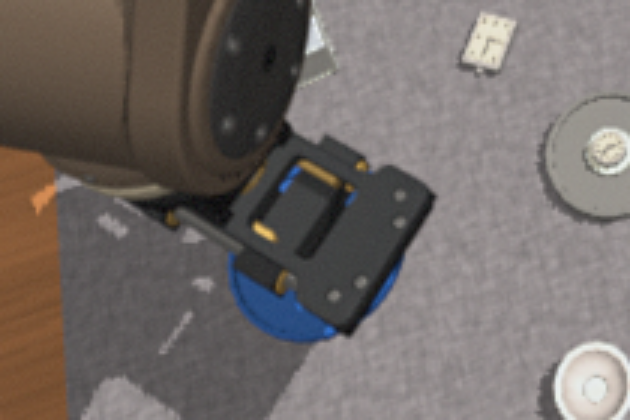

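The gripper hides the round head over the large dish, at about (315,240) in the crop. I lower slowly and watch the force.

Call:
arm_command --delta_pos '[[0,0,-0.03],[0,0,-0.06],[0,0,-0.08],[0,0,-0.09],[0,0,-0.096]]' --delta_rot '[[0,0,0],[0,0,0],[0,0,0],[0,0,0],[0,0,0]]' --claw '[1,1,1,1,1]'

```text
t: 6.08
eef_pos: [609.3, -278.3, 13.5]
tcp_rot: [3.142, -0.0, 2.305]
ft_force: [-0.2, 0.7, -0.8]
opening: 0.422
grip_force: 30.0
```

Call:
arm_command --delta_pos '[[0,0,0],[0,0,0],[0,0,-0.002],[0,0,-0.004],[0,0,-0.004]]' --delta_rot '[[0,0,0],[0,0,0],[0,0,0],[0,0,0],[0,0,0]]' --claw '[1,1,1,1,1]'

```text
t: 6.5
eef_pos: [609.4, -278.4, 12.8]
tcp_rot: [3.141, 0.0, 2.304]
ft_force: [-0.0, -0.4, 0.0]
opening: 0.417
grip_force: 30.0
```

I mis-turned: this pinch lay along the crown, not across it. The head held level, so I release it, lift away and verify.

Call:
arm_command --delta_pos '[[0,0,0],[0,0,0],[0,0,0],[0,0,0],[0,0,0]]' --delta_rot '[[0,0,0],[0,0,0],[0,0,0],[0,0,0],[0,0,0]]' --claw '[0.5,0.4,0.35,0.35,0.35]'

```text
t: 6.92
eef_pos: [609.3, -278.3, 12.7]
tcp_rot: [3.141, 0.0, 2.304]
ft_force: [0.2, -0.4, 0.1]
opening: 0.64
grip_force: 0.0
```

Call:
arm_command --delta_pos '[[0,0,0.02],[0,0,0.06],[0,0,0.12],[0,0,0.2],[0,0,0.3]]' --delta_rot '[[0,0,0],[0,0,0],[0,0,0],[0,0,0],[0,0,0]]' --claw '[0.35,0.35,0.35,0,0]'

```text
t: 7.33
eef_pos: [608.9, -278.1, 88.4]
tcp_rot: [-3.141, -0.001, 2.304]
ft_force: [0.4, -0.0, 0.0]
opening: 0.744
grip_force: 0.0
```

Call:
arm_command --delta_pos '[[-0.07,0.1,0.06],[-0.14,0.2,0.12],[-0.21,0.3,0.18],[-0.28,0.4,0.2],[-0.36,0.508,0.2]]' --delta_rot '[[0,0,0.05],[0,0,0.1],[0,0,0.15],[0,0,0.155],[0,0,0.155]]' --claw '[0,0,0,0,0]'

```text
t: 7.75
eef_pos: [519.3, -150.8, 140.1]
tcp_rot: [3.141, 0.004, 2.549]
ft_force: [0.9, 0.2, 0.3]
opening: 0.994
grip_force: 0.0
```

Call:
arm_command --delta_pos '[[0,0,0],[0,0,0],[0,0,0],[0,0,0],[0,0,0]]' --delta_rot '[[0,0,0],[0,0,0],[0,0,0],[0,0,0],[0,0,0]]' --claw '[0,0,0,0,0]'

```text
t: 8.17
eef_pos: [519.8, -152.1, 137.6]
tcp_rot: [3.141, 0.0, 2.547]
ft_force: [-0.7, 0.4, -0.1]
opening: 0.999
grip_force: 0.0
```

Run:
```python
from h import *
s=state();print(s["eef_pos"],s["tcp_rot"])
c=calibration("wrist");w=read_camera("wrist");np.savez("w2",K=c["camera_matrix"],T=c["T"])
t=read_camera("top");sc=read_camera("scene")
for n,i in(("w2",w),("t2",t),("s2",sc)):cv2.imwrite(f"pics/{n}.png",i[:,:,::-1])
A=np.zeros((600,640,3),np.uint8);A[:400]=w;A[400:,:320]=cv2.resize(t[100:150,395:475],(320,200));A[400:,320:]=cv2.resize(sc[310:380,139:251],(320,200))
cv2.imwrite("pics/m2.png",A[:,:,::-1])
```

```text
[ 519.79646221 -152.09835021  137.5974367 ] [3.14148471e+00 2.70397400e-04 2.54720515e+00]
```

View pics/m2.png

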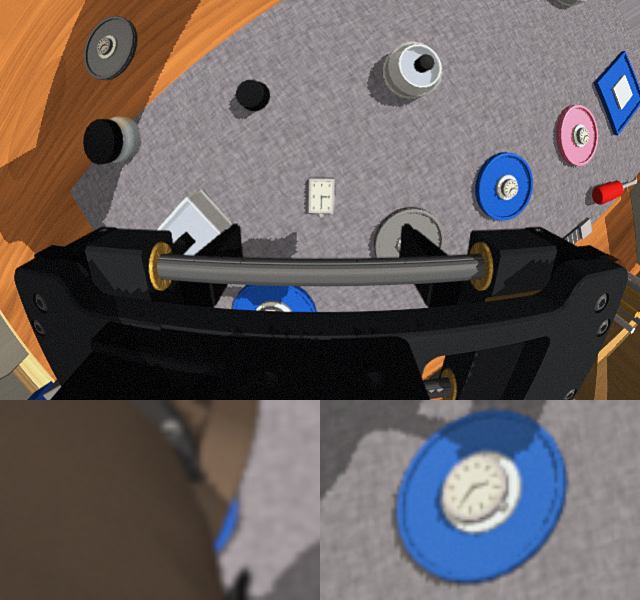

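The rectangular head, at (321,196) in the wrist view, is aligned with the fingers. In the lower-right crop the round head sits off to one side of its pad, so I measure both.

Run:
```python
from h import *
f=np.load("w2.npz");c=dict(camera_matrix=f["K"],T=f["T"])
im=cv2.imread("pics/w2.png")[:,:,::-1].copy()
k=blob(cv2.cvtColor(im,cv2.COLOR_RGB2HSV)[...,2]>170,(321,196),12)[:,0]
print("rect head w",cv2.minAreaRect(np.array([onz("wrist",p,9,c)[:2] for p in k]).astype(np.float32)))
k=blob(masks(im)["blue"],(503,186),15)[:,0]
print("dish_small w",cv2.fitEllipse(np.array([onz("wrist",p,8,c)[:2] for p in k]).astype(np.float32)))
s=cv2.imread("pics/s2.png")[:,:,::-1].copy()
b=blob(masks(s)["blue"],(195,343),20)[:,0]
print("dish",cv2.fitEllipse(np.array([onz("scene",p,8)[:2] for p in b]).astype(np.float32)))
hsv=cv2.cvtColor(s,cv2.COLOR_RGB2HSV).astype(int);roi=s[318:362,165:225]
m=(hsv[...,2]>100)&~masks(s)["blue"]; x0=np.zeros_like(m);x0[320:365,170:225]=1
k=blob(m&x0,(195,342),15)[:,0];P=np.array([onz("scene",p,19)[:2] for p in k]);print("head+pad @19",P.min(0),P.max(0),P.mean(0))
cv2.imwrite("pics/c3.png",cv2.resize(s[305:380,150:240,::-1],None,fx=8,fy=8,interpolation=2))
```

```text
rect head w ((521.0499267578125, -150.24356079101562), (24.812541961669922, 37.60162353515625), 55.430870056152344)
dish_small w ((625.5269775390625, 27.73148536682129), (76.48252868652344, 80.97183227539062), 134.17779541015625)
dish ((609.940185546875, -278.80218505859375), (97.50747680664062, 98.89698028564453), 138.29405212402344)
head+pad @19 [ 588.15998499 -300.6996838 ] [ 636.67617691 -252.99572361] [ 612.20846047 -276.8461337 ]
```

View pics/c3.png

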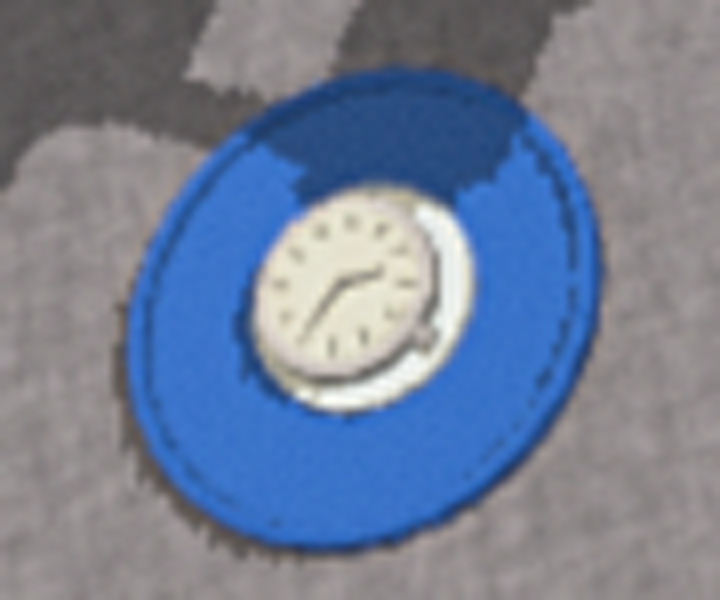

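The round head lies dial up, with its dial centre at crop (345,285), which is scene pixel (193.1,340.6). It sits to the left on the pad.

Run:
```python
from h import *
for q in((255,285),(437,270),(375,185),(320,380),(345,284)): print(q,onz("scene",(150+q[0]/8-.44,305+q[1]/8-.44),19).round(1))
```

```text
(255, 285) [ 602.3 -298.    19. ]
(437, 270) [ 612.9 -261.1   19. ]
(375, 185) [ 590.3 -270.4   19. ]
(320, 380) [ 626.5 -288.3   19. ]
(345, 284) [ 608.8 -280.    19. ]
```

The head is 1.6 mm off the dish centre, which is fine. Before the rectangular head I check how close the instrument box behind the rectangular dish is.

Run:
```python
from h import *
for p in((132,68),(180,71),(225,71)): print(p,onz("top",p,0).round(0))
for p in((528,325),(600,275),(525,320)): print(p,onz("scene",p,0).round(0),onz("scene",p,110).round(0))
for z in (0,60,110): print(z,onz("top",(180,71),z).round(0),onz("top",(180,50),z).round(0))
```

```text
(132, 68) [797. 506.   0.]
(180, 71) [784. 377.   0.]
(225, 71) [780. 258.   0.]
(528, 325) [787. 284.   0.] [796. 216. 110.]
(600, 275) [758. 478.   0.] [771. 378. 110.]
(525, 320) [778. 285.   0.] [788. 216. 110.]
0 [784. 377.   0.] [844. 379.   0.]
60 [753. 356.  60.] [810. 358.  60.]
110 [728. 339. 110.] [782. 341. 110.]
```

Call:
arm_command --delta_pos '[[0.005,0.001,-0.1],[0.005,0.001,-0.2],[0.005,0.001,-0.3],[0.005,0.001,-0.38],[0.005,0.001,-0.44]]' --delta_rot '[[0,0,0],[0,0,0],[0,0,0],[0,0,0],[0,0,0]]' --claw '[0.2,0.2,0.2,0.2,0.2]'

```text
t: 8.73
eef_pos: [520.1, -151.1, 25.7]
tcp_rot: [-3.141, -0.002, 2.548]
ft_force: [0.7, -0.2, -0.0]
opening: 0.808
grip_force: 0.0
```

Call:
arm_command --delta_pos '[[0,0,-0.05],[0,0,-0.08],[0,0,-0.1],[0,0,-0.1],[0,0,-0.1]]' --delta_rot '[[0,0,0],[0,0,0],[0,0,0],[0,0,0],[0,0,0]]' --claw '[0.3,0.3,0.3,0.6,0.8]'

```text
t: 9.15
eef_pos: [520.8, -151.2, 2.9]
tcp_rot: [3.141, 0.0, 2.548]
ft_force: [-0.0, -0.1, 0.9]
opening: 0.611
grip_force: 0.0
```

Call:
arm_command --delta_pos '[[0,0,0],[0,0,0],[0,0,0],[0,0,0],[0,0,0]]' --delta_rot '[[0,0,0],[0,0,0],[0,0,0],[0,0,0],[0,0,0]]' --claw '[1,1,1,1,1]'

```text
t: 9.57
eef_pos: [520.7, -151.1, 2.9]
tcp_rot: [3.141, 0.0, 2.548]
ft_force: [0.8, 1.5, 3.7]
opening: 0.274
grip_force: 30.1
```

Call:
arm_command --delta_pos '[[0,0,0],[0,0,0],[0,0,0],[0,0,0],[0,0,0]]' --delta_rot '[[0,0,0],[0,0,0],[0,0,0],[0,0,0],[0,0,0]]' --claw '[1,1,1,1,1]'

```text
t: 9.98
eef_pos: [520.7, -151.1, 2.9]
tcp_rot: [3.141, 0.0, 2.548]
ft_force: [-0.4, 0.6, 5.1]
opening: 0.271
grip_force: 30.0
```

It is gripped at 25.7 mm, and the instrument box at x≈780 is clear of the gripper. Now I carry the head to the rectangular dish, turning -50.3°.

Call:
arm_command --delta_pos '[[0,0,0.04],[0,0,0.14],[0,0,0.24],[0,0,0.34],[0,0,0.44]]' --delta_rot '[[0,0,0],[0,0,0],[0,0,0],[0,0,0],[0,0,0]]' --claw '[1,1,1,1,1]'

```text
t: 10.4
eef_pos: [520.2, -151.0, 114.2]
tcp_rot: [3.142, -0.0, 2.548]
ft_force: [-0.2, -0.1, -1.0]
opening: 0.272
grip_force: 30.0
```

Call:
arm_command --delta_pos '[[0.02,0.1,0],[0.05,0.22,0],[0.085,0.34,0],[0.12,0.47,0],[0.148,0.589,0]]' --delta_rot '[[0,0,-0.04],[0,0,-0.08],[0,0,-0.12],[0,0,-0.16],[0,0,-0.19]]' --claw '[1,1,1,1,1]'

```text
t: 10.82
eef_pos: [557.8, -2.3, 113.3]
tcp_rot: [3.141, 0.0, 2.246]
ft_force: [2.1, 0.1, -1.6]
opening: 0.268
grip_force: 30.0
```

Call:
arm_command --delta_pos '[[0.03,0.118,0],[0.06,0.236,0],[0.09,0.354,0],[0.12,0.472,0],[0.148,0.589,0]]' --delta_rot '[[0,0,-0.04],[0,0,-0.08],[0,0,-0.12],[0,0,-0.16],[0,0,-0.19]]' --claw '[1,1,1,1,1]'

```text
t: 11.23
eef_pos: [594.6, 145.0, 113.2]
tcp_rot: [3.142, 0.0, 1.948]
ft_force: [0.5, -0.2, -0.1]
opening: 0.262
grip_force: 30.0
```

Call:
arm_command --delta_pos '[[0.03,0.125,0],[0.065,0.25,0],[0.095,0.37,0],[0.125,0.48,0],[0.148,0.589,0]]' --delta_rot '[[0,0,-0.04],[0,0,-0.08],[0,0,-0.12],[0,0,-0.16],[0,0,-0.18]]' --claw '[1,1,1,1,1]'

```text
t: 11.65
eef_pos: [631.6, 292.3, 113.1]
tcp_rot: [-3.142, 0.0, 1.665]
ft_force: [-0.1, -0.3, 1.0]
opening: 0.268
grip_force: 30.0
```

Call:
arm_command --delta_pos '[[0,0,-0.05],[0,0,-0.12],[0,0,-0.19],[0,0,-0.25],[0,0,-0.3]]' --delta_rot '[[0,0,0],[0,0,0],[0,0,0],[0,0,0],[0,0,0]]' --claw '[1,1,1,1,1]'

```text
t: 12.07
eef_pos: [630.9, 290.1, 36.5]
tcp_rot: [-3.14, 0.0, 1.669]
ft_force: [0.2, -0.4, -0.3]
opening: 0.269
grip_force: 30.0
```

Call:
arm_command --delta_pos '[[0,0,-0.03],[0,0,-0.06],[0,0,-0.08],[0,0,-0.09],[0,0,-0.096]]' --delta_rot '[[0,0,0],[0,0,0],[0,0,0],[0,0,0],[0,0,0]]' --claw '[1,1,1,1,1]'

```text
t: 12.48
eef_pos: [631.7, 290.6, 13.7]
tcp_rot: [3.141, -0.0, 1.668]
ft_force: [0.1, 0.3, -0.8]
opening: 0.27
grip_force: 30.0
```

Call:
arm_command --delta_pos '[[0,0,0],[0,0,0],[0,0,-0.002],[0,0,-0.004],[0,0,-0.004]]' --delta_rot '[[0,0,0],[0,0,0],[0,0,0],[0,0,0],[0,0,0]]' --claw '[1,1,1,1,1]'

```text
t: 12.9
eef_pos: [631.7, 290.7, 13.0]
tcp_rot: [3.141, -0.0, 1.668]
ft_force: [0.6, -0.1, 0.9]
opening: 0.27
grip_force: 30.0
```

Call:
arm_command --delta_pos '[[0,0,0],[0,0,0],[0,0,0],[0,0,0],[0,0,0]]' --delta_rot '[[0,0,0],[0,0,0],[0,0,0],[0,0,0],[0,0,0]]' --claw '[0.65,0.55,0.5,0.5,0.5]'

```text
t: 13.32
eef_pos: [631.5, 290.6, 12.6]
tcp_rot: [3.142, 0.0, 1.668]
ft_force: [0.9, -0.7, -0.3]
opening: 0.495
grip_force: 0.0
```

Call:
arm_command --delta_pos '[[0,0,0.02],[0,0,0.06],[0,0,0.14],[0,0,0.24],[0,0,0.36]]' --delta_rot '[[0,0,0],[0,0,0],[0,0,0],[0,0,0],[0,0,0]]' --claw '[0.5,0.5,0.5,0.5,0.5]'

```text
t: 13.73
eef_pos: [631.0, 290.5, 103.4]
tcp_rot: [-3.14, 0.0, 1.668]
ft_force: [0.0, -0.7, -0.3]
opening: 0.496
grip_force: 0.0
```

Call:
arm_command --delta_pos '[[-0.14,-0.01,0.02],[-0.28,-0.03,0.05],[-0.42,-0.04,0.08],[-0.57,-0.05,0.1],[-0.71,-0.065,0.1]]' --delta_rot '[[0,0,0],[0,0,0],[0,0,0],[0,0,0],[0,0,0]]' --claw '[0.5,0.5,0.5,0.5,0.5]'

```text
t: 14.15
eef_pos: [452.6, 274.3, 129.5]
tcp_rot: [3.139, -0.001, 1.668]
ft_force: [1.2, 0.7, 0.0]
opening: 0.5
grip_force: 0.0
```

Call:
arm_command --delta_pos '[[0,0,0],[0,0,0],[0,0,0],[0,0,0],[0,0,0]]' --delta_rot '[[0,0,0],[0,0,0],[0,0,0],[0,0,0],[0,0,0]]' --claw '[0.5,0.5,0.5,0.5,0.5]'

```text
t: 14.57
eef_pos: [455.1, 274.5, 127.6]
tcp_rot: [3.141, -0.0, 1.668]
ft_force: [0.0, 0.2, -0.6]
opening: 0.503
grip_force: 0.0
```

Run:
```python
from h import *
s=state();print(s["eef_pos"],s["tcp_rot"])
c=calibration("wrist");w=read_camera("wrist");np.savez("w3",K=c["camera_matrix"],T=c["T"])
t=read_camera("top");sc=read_camera("scene")
for n,i in(("w3",w),("t3",t),("s3",sc)):cv2.imwrite(f"pics/{n}.png",i[:,:,::-1])
A=np.zeros((600,640,3),np.uint8);A[:400]=w;A[400:,:320]=cv2.resize(t[100:150,171:251],(320,200));A[400:,320:]=cv2.resize(sc[215:285,426:538],(320,200))
cv2.imwrite("pics/m3.png",A[:,:,::-1])
```

```text
[455.07097413 274.46012448 127.62898151] [ 3.14101569e+00 -1.19955504e-04  1.66773217e+00]
```

View pics/m3.png

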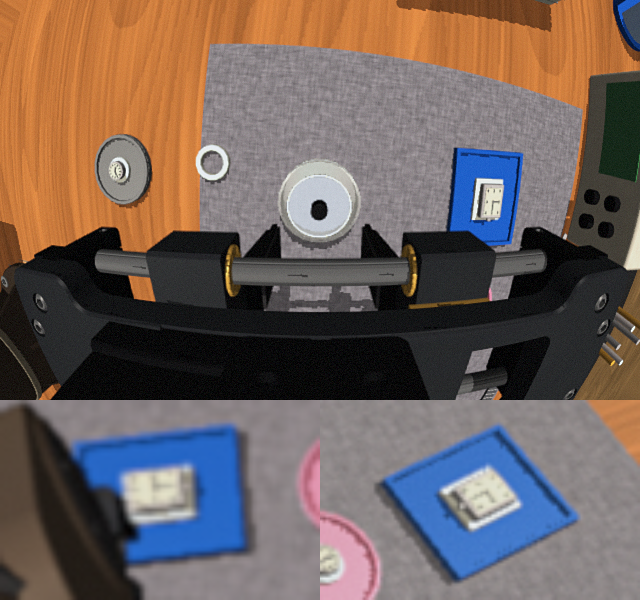

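The rectangular head is well centred on its pad, and the large cover knob is at (319,210). I measure the knob, the dish and the head from this view.

Run:
```python
from h import *
f=np.load("w3.npz");c=dict(camera_matrix=f["K"],T=f["T"]);im=cv2.imread("pics/w3.png")[:,:,::-1].copy()
V=cv2.cvtColor(im,cv2.COLOR_RGB2HSV)[...,2]
q=cen(blob(V<50,(319,210),12));print("knob",q,onz("wrist",q,50,c).round(1))
g=np.load("w1.npz");c1=dict(camera_matrix=g["K"],T=g["T"])
print("knob tri 2 wrist",tri([ray("wrist",q,c),ray("wrist",(453.3,182.1),c1)]))
k=blob(masks(im)["blue"],(487,196),25)[:,0];print("dish",cv2.minAreaRect(np.array([onz("wrist",p,8,c)[:2] for p in k]).astype(np.float32)))
s=cv2.imread("pics/s3.png")[:,:,::-1].copy();V=cv2.cvtColor(s,cv2.COLOR_RGB2HSV)
print("head w",onz("wrist",(489,203),19,c).round(1))
```

```text
knob [318.82536067 209.69324222] [453.1 275.9  50. ]
knob tri 2 wrist (array([453.06997517, 275.75899533,  49.30521764]), np.float64(0.007915741339513003))
dish ((629.6585693359375, 292.5291748046875), (88.40623474121094, 105.09778594970703), 5.1073126792907715)
head w [627.3 290.9  19. ]
```

Call:
arm_command --delta_pos '[[-0.003,0,-0.08],[-0.003,0,-0.16],[-0.003,0,-0.24],[-0.003,0,-0.3],[-0.003,0,-0.338]]' --delta_rot '[[0,0,0],[0,0,0],[0,0,0],[0,0,0],[0,0,0]]' --claw '[0.5,0.5,0.5,0.5,0.5]'

```text
t: 15.13
eef_pos: [453.0, 274.1, 41.5]
tcp_rot: [-3.14, 0.001, 1.668]
ft_force: [0.2, -0.6, 0.7]
opening: 0.506
grip_force: 0.0
```

Call:
arm_command --delta_pos '[[0,0,0],[0,0,0],[0,0,0],[0,0,0],[0,0,0]]' --delta_rot '[[0,0,0],[0,0,0],[0,0,0],[0,0,0],[0,0,0]]' --claw '[0.6,0.7,0.8,0.9,1]'

```text
t: 15.55
eef_pos: [453.6, 274.6, 43.9]
tcp_rot: [3.14, -0.0, 1.668]
ft_force: [-0.3, 0.3, -0.9]
opening: 0.207
grip_force: 0.0
```

Call:
arm_command --delta_pos '[[0,0,0],[0,0,0],[0,0,0],[0,0,0],[0,0,0]]' --delta_rot '[[0,0,0],[0,0,0],[0,0,0],[0,0,0],[0,0,0]]' --claw '[1,1,1,1,1]'

```text
t: 15.97
eef_pos: [453.6, 274.5, 43.7]
tcp_rot: [3.141, -0.0, 1.668]
ft_force: [-0.2, -0.5, 6.8]
opening: 0.135
grip_force: 30.0
```

Call:
arm_command --delta_pos '[[0,0,0.02],[0,0,0.05],[0,0,0.09],[0,0,0.14],[0,0,0.2]]' --delta_rot '[[0,0,0],[0,0,0],[0,0,0],[0,0,0],[0,0,0]]' --claw '[1,1,1,1,1]'

```text
t: 16.38
eef_pos: [453.1, 274.3, 94.1]
tcp_rot: [-3.141, 0.0, 1.668]
ft_force: [-0.5, -0.2, -1.4]
opening: 0.136
grip_force: 30.0
```

Call:
arm_command --delta_pos '[[0.02,-0.1,0.06],[0.06,-0.25,0.12],[0.11,-0.41,0.18],[0.16,-0.57,0.18],[0.208,-0.737,0.18]]' --delta_rot '[[0,0,0],[0,0,0],[0,0,0],[0,0,0],[0,0,0]]' --claw '[1,1,1,1,1]'

```text
t: 16.8
eef_pos: [504.7, 93.1, 140.2]
tcp_rot: [3.139, 0.0, 1.669]
ft_force: [0.9, 0.2, -1.2]
opening: 0.135
grip_force: 30.0
```

Call:
arm_command --delta_pos '[[0.042,-0.147,0],[0.083,-0.295,0],[0.125,-0.442,0],[0.166,-0.59,0],[0.208,-0.737,0]]' --delta_rot '[[0,0,0],[0,0,0],[0,0,0],[0,0,0],[0,0,0]]' --claw '[1,1,1,1,1]'

```text
t: 17.22
eef_pos: [556.1, -91.6, 139.2]
tcp_rot: [3.141, 0.0, 1.668]
ft_force: [0.4, 1.2, -0.9]
opening: 0.138
grip_force: 30.0
```

Call:
arm_command --delta_pos '[[0.045,-0.155,0],[0.09,-0.31,0],[0.135,-0.46,0],[0.175,-0.61,0],[0.208,-0.737,0]]' --delta_rot '[[0,0,0],[0,0,0],[0,0,0],[0,0,0],[0,0,0]]' --claw '[1,1,1,1,1]'

```text
t: 17.63
eef_pos: [608.2, -276.5, 139.2]
tcp_rot: [3.141, 0.001, 1.668]
ft_force: [0.5, 1.3, -1.7]
opening: 0.138
grip_force: 30.0
```

Call:
arm_command --delta_pos '[[0,0,-0.03],[0,0,-0.09],[0,0,-0.15],[0,0,-0.2],[0,0,-0.24]]' --delta_rot '[[0,0,0],[0,0,0],[0,0,0],[0,0,0],[0,0,0]]' --claw '[1,1,1,1,1]'

```text
t: 18.05
eef_pos: [607.7, -273.5, 77.5]
tcp_rot: [-3.141, -0.0, 1.668]
ft_force: [-0.6, -0.1, -1.4]
opening: 0.139
grip_force: 30.0
```

Run:
```python
from h import *
s=state();print(s["eef_pos"],s["ft_force"])
c=calibration("wrist");w=read_camera("wrist");np.savez("w4",K=c["camera_matrix"],T=c["T"]);cv2.imwrite("pics/w4.png",w[:,:,::-1])
t=read_camera("top");sc=read_camera("scene")
A=np.zeros((600,640,3),np.uint8);A[:400]=w;A[400:,:320]=cv2.resize(t[95:155,387:483],(320,200));A[400:,320:]=cv2.resize(sc[310:380,139:251],(320,200))
cv2.imwrite("pics/m4.png",A[:,:,::-1])
```

```text
[ 607.71214314 -273.47196495   77.53861391] [-0.57322568 -0.13164271 -1.3799062 ]
```

View pics/m4.png

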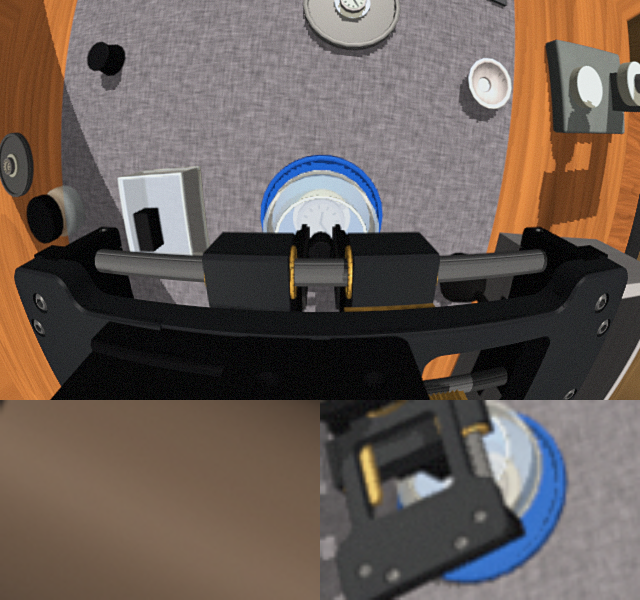

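The cover hovers over the large dish, which shows at (321,195) in the wrist view. The TCP is about (2,-5) mm short of the target, so I correct it and lower.

Call:
arm_command --delta_pos '[[0.007,-0.02,-0.02],[0.007,-0.02,-0.04],[0.007,-0.02,-0.06],[0.007,-0.02,-0.07],[0.007,-0.02,-0.08]]' --delta_rot '[[0,0,0],[0,0,0],[0,0,0],[0,0,0],[0,0,0]]' --claw '[1,1,1,1,1]'

```text
t: 18.62
eef_pos: [609.6, -278.7, 57.8]
tcp_rot: [-3.141, -0.0, 1.668]
ft_force: [0.3, 0.6, -0.4]
opening: 0.137
grip_force: 30.0
```

Call:
arm_command --delta_pos '[[0,0,0],[0,0,0],[0,0,0],[0,0,0],[0,0,0]]' --delta_rot '[[0,0,0],[0,0,0],[0,0,0],[0,0,0],[0,0,0]]' --claw '[1,1,1,1,1]'

```text
t: 19.03
eef_pos: [609.8, -278.9, 58.4]
tcp_rot: [3.141, 0.0, 1.668]
ft_force: [-0.5, 0.6, -1.9]
opening: 0.137
grip_force: 30.0
```

Call:
arm_command --delta_pos '[[0,0,-0.01],[0,0,-0.02],[0,0,-0.026],[0,0,-0.03],[0,0,-0.033]]' --delta_rot '[[0,0,0],[0,0,0],[0,0,0],[0,0,0],[0,0,0]]' --claw '[1,1,1,1,1]'

```text
t: 19.45
eef_pos: [609.6, -278.8, 49.8]
tcp_rot: [-3.141, -0.0, 1.668]
ft_force: [-4.0, 0.4, 7.6]
opening: 0.138
grip_force: 30.0
```

Call:
arm_command --delta_pos '[[0,0,-0.001],[0,0,-0.002],[0,0,-0.003],[0,0,-0.003],[0,0,-0.003]]' --delta_rot '[[0,0,0],[0,0,0],[0,0,0],[0,0,0],[0,0,0]]' --claw '[1,1,1,1,1]'

```text
t: 19.87
eef_pos: [609.6, -278.8, 49.8]
tcp_rot: [3.142, 0.0, 1.668]
ft_force: [-3.0, 1.7, 6.1]
opening: 0.137
grip_force: 30.0
```

Contact came at 49.8 mm with 7 N, as expected for the dish floor. I release and move over the rectangular cover.

Call:
arm_command --delta_pos '[[0,0,0],[0,0,0],[0,0,0],[0,0,0],[0,0,0]]' --delta_rot '[[0,0,0],[0,0,0],[0,0,0],[0,0,0],[0,0,0]]' --claw '[0.7,0.6,0.5,0.5,0.5]'

```text
t: 20.28
eef_pos: [609.8, -278.8, 49.0]
tcp_rot: [3.141, 0.0, 1.668]
ft_force: [1.3, 0.1, 1.1]
opening: 0.432
grip_force: 0.0
```

Call:
arm_command --delta_pos '[[0,0,0.02],[0,0,0.06],[0,0,0.14],[0,0,0.24],[0,0,0.36]]' --delta_rot '[[0,0,0],[0,0,0],[0,0,0],[0,0,0],[0,0,0]]' --claw '[0.5,0.5,0.5,0.5,0.5]'

```text
t: 20.7
eef_pos: [609.3, -278.6, 140.0]
tcp_rot: [-3.14, -0.001, 1.668]
ft_force: [0.3, -0.5, -0.6]
opening: 0.499
grip_force: 0.0
```

Call:
arm_command --delta_pos '[[-0.1,-0.01,0],[-0.2,-0.02,0],[-0.32,-0.03,0],[-0.43,-0.04,0],[-0.527,-0.039,0]]' --delta_rot '[[0,0,0],[0,0,0],[0,0,0],[0,0,0],[0,0,0]]' --claw '[0.4,0.4,0.4,0.4,0.4]'

```text
t: 21.12
eef_pos: [476.6, -288.8, 140.2]
tcp_rot: [3.141, 0.001, 1.668]
ft_force: [0.2, -0.2, -0.0]
opening: 0.6
grip_force: 0.0
```

Call:
arm_command --delta_pos '[[0,0,0],[0,0,0],[0,0,0],[0,0,0],[0,0,0]]' --delta_rot '[[0,0,0],[0,0,0],[0,0,0],[0,0,0],[0,0,0]]' --claw '[0.4,0.4,0.4,0.4,0.4]'

```text
t: 21.53
eef_pos: [478.8, -288.5, 139.2]
tcp_rot: [3.141, 0.0, 1.669]
ft_force: [-0.7, -1.0, 0.0]
opening: 0.597
grip_force: 0.0
```

Run:
```python
from h import *
s=state();print(s["eef_pos"],s["tcp_rot"])
c=calibration("wrist");w=read_camera("wrist");np.savez("w5",K=c["camera_matrix"],T=c["T"]);cv2.imwrite("pics/w5.png",w[:,:,::-1])
t=read_camera("top");sc=read_camera("scene");cv2.imwrite("pics/s5.png",sc[:,:,::-1])
A=np.zeros((600,640,3),np.uint8);A[:400]=w;A[400:,:320]=cv2.resize(t[95:155,387:483],(320,200));A[400:,320:]=cv2.resize(sc[300:380,131:259],(320,200))
cv2.imwrite("pics/m5.png",A[:,:,::-1])
```

```text
[ 478.76865461 -288.52419918  139.18275604] [3.14122462e+00 1.92362058e-04 1.66893890e+00]
```

View pics/m5.png

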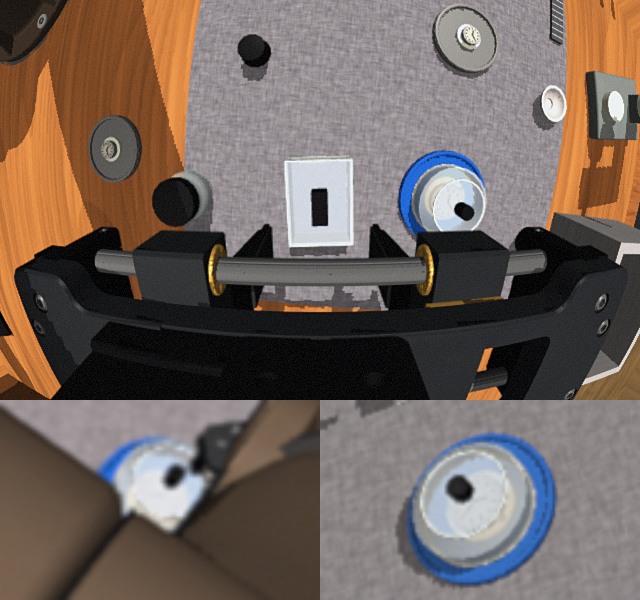

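The large cover is inside the rim. The rectangular cover's bar is at (319,207) and nearly aligned with the fingers. I measure its angle.

Run:
```python
from h import *
f=np.load("w5.npz");c=dict(camera_matrix=f["K"],T=f["T"]);im=cv2.imread("pics/w5.png")[:,:,::-1].copy()
V=cv2.cvtColor(im,cv2.COLOR_RGB2HSV)[...,2]
W=lambda k,z:np.array([onz("wrist",p,z,c)[:2] for p in k[:,0]]).astype(np.float32)
print("bar",cv2.minAreaRect(W(blob(V<50,(319,207),12),58)))
print("top",cv2.minAreaRect(W(blob((V>185)&(V<256),(319,203),20),40)))
print("knob L",onz("wrist",cen(blob(V<50,(463,211),10)),56,c))
s=cv2.imread("pics/s5.png")[:,:,::-1].copy();VS=cv2.cvtColor(s,cv2.COLOR_RGB2HSV)[...,2]
k=cen(blob(VS<50,(187,335),10));print("knob L scene",onz("scene",k,56),tri([ray("scene",k),ray("wrist",cen(blob(V<50,(463,211),10)),c)]))
```

```text
bar ((477.181396484375, -285.8769836425781), (12.637527465820312, 31.1947078704834), 5.899373531341553)
top ((477.06646728515625, -287.38970947265625), (60.63326644897461, 80.7183837890625), 7.278493881225586)
knob L [ 608.7425288  -277.35703079   56.        ]
knob L scene [ 610.63409971 -280.02430732   56.        ] (array([ 609.99300199, -279.13622427,   53.99537644]), np.float64(1.3087292469304623))
```

Call:
arm_command --delta_pos '[[-0.002,0.002,-0.08],[-0.002,0.002,-0.18],[-0.002,0.002,-0.27],[-0.002,0.002,-0.34],[-0.002,0.002,-0.383]]' --delta_rot '[[0,0,0.01],[0,0,0.01],[0,0,0.01],[0,0,0.01],[0,0,0.01]]' --claw '[0.5,0.5,0.5,0.5,0.5]'

```text
t: 22.1
eef_pos: [477.2, -287.6, 41.5]
tcp_rot: [-3.14, -0.001, 1.684]
ft_force: [-0.6, -0.2, 0.2]
opening: 0.5
grip_force: 0.0
```

Call:
arm_command --delta_pos '[[0,0,0],[0,0,0],[0,0,0],[0,0,0],[0,0,0]]' --delta_rot '[[0,0,0],[0,0,0],[0,0,0],[0,0,0],[0,0,0]]' --claw '[0.6,0.7,0.8,0.9,1]'

```text
t: 22.52
eef_pos: [477.8, -288.3, 44.3]
tcp_rot: [3.141, 0.001, 1.684]
ft_force: [0.1, -0.1, 0.1]
opening: 0.203
grip_force: 0.0
```

Call:
arm_command --delta_pos '[[0,0,0],[0,0,0],[0,0,0],[0,0,0],[0,0,0]]' --delta_rot '[[0,0,0],[0,0,0],[0,0,0],[0,0,0],[0,0,0]]' --claw '[1,1,1,1,1]'

```text
t: 22.93
eef_pos: [477.7, -288.2, 44.1]
tcp_rot: [3.141, 0.001, 1.684]
ft_force: [0.1, 0.3, 5.8]
opening: 0.143
grip_force: 30.0
```

Call:
arm_command --delta_pos '[[0,0,0.02],[0,0,0.06],[0,0,0.14],[0,0,0.24],[0,0,0.36]]' --delta_rot '[[0,0,0],[0,0,0],[0,0,0],[0,0,0],[0,0,0]]' --claw '[1,1,1,1,1]'

```text
t: 23.35
eef_pos: [476.9, -287.7, 134.2]
tcp_rot: [-3.14, -0.001, 1.684]
ft_force: [0.4, -0.3, -1.4]
opening: 0.145
grip_force: 30.0
```

Call:
arm_command --delta_pos '[[0.02,0.09,0],[0.05,0.2,0],[0.08,0.32,0],[0.12,0.45,0],[0.154,0.579,0]]' --delta_rot '[[0,0,0],[0,0,0],[0,0,0],[0,0,0],[0,0,0]]' --claw '[1,1,1,1,1]'

```text
t: 23.77
eef_pos: [516.3, -142.1, 134.4]
tcp_rot: [3.141, 0.0, 1.683]
ft_force: [0.6, -0.3, -0.7]
opening: 0.145
grip_force: 30.0
```

Call:
arm_command --delta_pos '[[0.031,0.116,0],[0.062,0.232,0],[0.092,0.347,0],[0.123,0.463,0],[0.154,0.579,0]]' --delta_rot '[[0,0,0],[0,0,0],[0,0,0],[0,0,0],[0,0,0]]' --claw '[1,1,1,1,1]'

```text
t: 24.18
eef_pos: [554.6, 3.0, 134.3]
tcp_rot: [3.141, 0.0, 1.684]
ft_force: [-0.5, 0.2, -0.7]
opening: 0.141
grip_force: 30.0
```

Call:
arm_command --delta_pos '[[0.031,0.116,0],[0.062,0.232,0],[0.092,0.347,0],[0.123,0.463,0],[0.154,0.579,0]]' --delta_rot '[[0,0,0],[0,0,0],[0,0,0],[0,0,0],[0,0,0]]' --claw '[1,1,1,1,1]'

```text
t: 24.6
eef_pos: [593.1, 147.7, 134.3]
tcp_rot: [3.141, 0.0, 1.684]
ft_force: [0.5, -0.1, -0.7]
opening: 0.153
grip_force: 30.0
```

Call:
arm_command --delta_pos '[[0.034,0.13,0],[0.07,0.26,0],[0.1,0.38,0],[0.13,0.49,0],[0.154,0.579,0]]' --delta_rot '[[0,0,0],[0,0,0],[0,0,0],[0,0,0],[0,0,0]]' --claw '[1,1,1,1,1]'

```text
t: 25.02
eef_pos: [631.5, 293.1, 134.2]
tcp_rot: [3.141, -0.0, 1.685]
ft_force: [0.7, -0.1, -0.2]
opening: 0.145
grip_force: 30.0
```

Call:
arm_command --delta_pos '[[0,0,-0.04],[0,0,-0.11],[0,0,-0.18],[0,0,-0.24],[0,0,-0.28]]' --delta_rot '[[0,0,-0.005],[0,0,-0.005],[0,0,-0.005],[0,0,-0.005],[0,0,-0.005]]' --claw '[1,1,1,1,1]'

```text
t: 25.43
eef_pos: [630.8, 290.2, 62.1]
tcp_rot: [-3.14, 0.001, 1.676]
ft_force: [-0.5, -0.7, -1.2]
opening: 0.143
grip_force: 30.0
```

Call:
arm_command --delta_pos '[[0,0,0],[0,0,0],[0,0,0],[0,0,0],[0,0,0]]' --delta_rot '[[0,0,0],[0,0,0],[0,0,0],[0,0,0],[0,0,0]]' --claw '[1,1,1,1,1]'

```text
t: 25.85
eef_pos: [631.9, 291.0, 64.4]
tcp_rot: [3.14, -0.0, 1.676]
ft_force: [0.2, -0.1, -0.8]
opening: 0.147
grip_force: 30.0
```

Call:
arm_command --delta_pos '[[0,0,-0.02],[0,0,-0.036],[0,0,-0.046],[0,0,-0.052],[0,0,-0.056]]' --delta_rot '[[0,0,0],[0,0,0],[0,0,0],[0,0,0],[0,0,0]]' --claw '[1,1,1,1,1]'

```text
t: 26.27
eef_pos: [631.2, 290.9, 50.1]
tcp_rot: [-3.141, 0.0, 1.676]
ft_force: [-6.9, -3.1, 17.8]
opening: 0.145
grip_force: 30.0
```

Call:
arm_command --delta_pos '[[0,0,0],[0,0,-0.001],[0,0,-0.002],[0,0,-0.002],[0,0,-0.002]]' --delta_rot '[[0,0,0],[0,0,0],[0,0,0],[0,0,0],[0,0,0]]' --claw '[1,1,1,1,1]'

```text
t: 26.68
eef_pos: [631.2, 290.9, 50.1]
tcp_rot: [-3.141, 0.0, 1.676]
ft_force: [-5.3, -2.6, 11.9]
opening: 0.145
grip_force: 30.0
```

Contact came at the expected height. I release and go to the small cover.

Call:
arm_command --delta_pos '[[0,0,0],[0,0,0],[0,0,0],[0,0,0],[0,0,0]]' --delta_rot '[[0,0,0],[0,0,0],[0,0,0],[0,0,0],[0,0,0]]' --claw '[0.7,0.6,0.5,0.5,0.5]'

```text
t: 27.1
eef_pos: [631.5, 290.9, 48.6]
tcp_rot: [-3.141, 0.0, 1.676]
ft_force: [0.1, 0.4, -0.7]
opening: 0.44
grip_force: 0.0
```

Call:
arm_command --delta_pos '[[0,0,0.02],[0,0,0.06],[0,0,0.14],[0,0,0.24],[0,0,0.36]]' --delta_rot '[[0,0,0],[0,0,0],[0,0,0],[0,0,0],[0,0,0]]' --claw '[0.5,0.5,0.5,0.5,0.5]'

```text
t: 27.52
eef_pos: [631.0, 290.7, 139.7]
tcp_rot: [-3.14, 0.0, 1.676]
ft_force: [-0.6, -0.5, 0.5]
opening: 0.5
grip_force: 0.0
```

Call:
arm_command --delta_pos '[[-0.06,-0.1,0],[-0.12,-0.22,0],[-0.19,-0.35,0],[-0.26,-0.48,0],[-0.332,-0.597,0]]' --delta_rot '[[0,0,0],[0,0,0],[0,0,0],[0,0,0],[0,0,0]]' --claw '[0.5,0.5,0.5,0.5,0.5]'

```text
t: 27.93
eef_pos: [547.7, 140.3, 139.9]
tcp_rot: [3.14, 0.0, 1.676]
ft_force: [0.9, -0.2, -0.4]
opening: 0.501
grip_force: 0.0
```

Call:
arm_command --delta_pos '[[-0.07,-0.13,0],[-0.14,-0.26,0],[-0.21,-0.38,0],[-0.28,-0.5,0],[-0.332,-0.597,0]]' --delta_rot '[[0,0,0],[0,0,0],[0,0,0],[0,0,0],[0,0,0]]' --claw '[0.5,0.5,0.5,0.5,0.5]'

```text
t: 28.35
eef_pos: [464.3, -9.1, 139.9]
tcp_rot: [3.141, 0.0, 1.676]
ft_force: [0.0, 0.0, 0.3]
opening: 0.501
grip_force: 0.0
```

Call:
arm_command --delta_pos '[[0,0,0],[0,0,0],[0,0,0],[0,0,0],[0,0,0]]' --delta_rot '[[0,0,0],[0,0,0],[0,0,0],[0,0,0],[0,0,0]]' --claw '[0.5,0.5,0.5,0.5,0.5]'

```text
t: 28.77
eef_pos: [466.0, -6.8, 139.0]
tcp_rot: [3.141, 0.0, 1.677]
ft_force: [0.2, -0.9, -0.1]
opening: 0.5
grip_force: 0.0
```

Run:
```python
from h import *
s=state();print(s["eef_pos"],s["tcp_rot"])
c=calibration("wrist");w=read_camera("wrist");np.savez("w6",K=c["camera_matrix"],T=c["T"]);cv2.imwrite("pics/w6.png",w[:,:,::-1])
t=read_camera("top");sc=read_camera("scene");cv2.imwrite("pics/s6.png",sc[:,:,::-1]);cv2.imwrite("pics/t6.png",t[:,:,::-1])
A=np.zeros((600,640,3),np.uint8);A[:400]=w;A[400:,:320]=cv2.resize(t[95:155,163:259],(320,200));A[400:,320:]=cv2.resize(sc[205:285,416:544],(320,200))
cv2.imwrite("pics/m6.png",A[:,:,::-1])
V=cv2.cvtColor(w,cv2.COLOR_RGB2HSV)[...,2]
try: print("knob",onz("wrist",cen(blob(V<50,(319,210),14)),50,c))
except Exception as e: print(e)
```

```text
[465.95677833  -6.79222264 138.9990967 ] [3.14116132e+00 3.63147863e-05 1.67747673e+00]
knob [464.28575617  -6.46480392  50.        ]
```

View pics/m6.png

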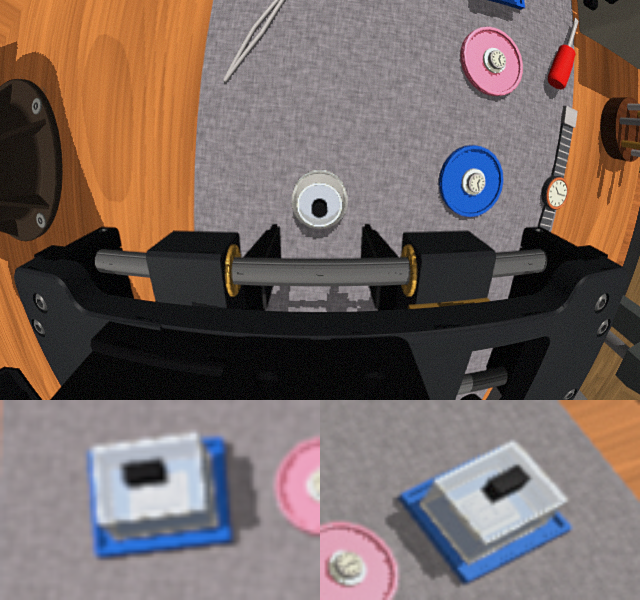

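The rectangular cover sits inside its rim. The small cover knob is at (319,208) and the small dish at (471,181) in the wrist view. I check the bar and the small dish, and go down on the knob.

Run:
```python
from h import *
f=np.load("w6.npz");c=dict(camera_matrix=f["K"],T=f["T"]);im={n:cv2.imread(f"pics/{n}6.png")[:,:,::-1].copy() for n in "wts"}
k=blob(masks(im["w"])["blue"],(471,181),15)[:,0]
print("dish_small w",cv2.fitEllipse(np.array([onz("wrist",p,8,c)[:2] for p in k]).astype(np.float32)))
for n,p in(("t",(314,122)),("s",(360,293))):
    k=blob(masks(im[n])["blue"],p,15)[:,0];N=dict(t="top",s="scene")[n]
    print(n,cv2.fitEllipse(np.array([onz(N,q,8)[:2] for q in k]).astype(np.float32)))
a=cen(blob(masks(im["t"])["dark"],(207,117),8));b=cen(blob(masks(im["s"])["dark"],(490,238),10))
print("bar",tri([ray("top",a),ray("scene",b)]))
```

```text
dish_small w ((625.447998046875, 28.740530014038086), (76.75296783447266, 79.62329864501953), 78.34272003173828)Traceback (most recent call last):
  File "<stdin>", line 6, in <module>
  File "h.py", line 19, in blob
    return max(cs,key=cv2.contourArea)
ValueError: max() iterable argument is empty
```

Call:
arm_command --delta_pos '[[-0.003,-0.003,-0.08],[-0.003,-0.003,-0.18],[-0.003,-0.003,-0.27],[-0.003,-0.003,-0.34],[-0.003,-0.003,-0.382]]' --delta_rot '[[0,0,0],[0,0,0],[0,0,0],[0,0,0],[0,0,0]]' --claw '[0.5,0.5,0.5,0.5,0.5]'

```text
t: 29.33
eef_pos: [464.3, -7.9, 41.6]
tcp_rot: [-3.14, -0.001, 1.677]
ft_force: [-0.1, 0.6, -0.4]
opening: 0.5
grip_force: 0.0
```

Call:
arm_command --delta_pos '[[0,0,0],[0,0,0],[0,0,0],[0,0,0],[0,0,0]]' --delta_rot '[[0,0,0],[0,0,0],[0,0,0],[0,0,0],[0,0,0]]' --claw '[0.6,0.7,0.8,0.9,1]'

```text
t: 29.75
eef_pos: [465.2, -8.3, 44.2]
tcp_rot: [3.14, 0.0, 1.676]
ft_force: [-0.0, -0.4, -0.5]
opening: 0.209
grip_force: 0.0
```

Call:
arm_command --delta_pos '[[0,0,0],[0,0,0],[0,0,0],[0,0,0],[0,0,0]]' --delta_rot '[[0,0,0],[0,0,0],[0,0,0],[0,0,0],[0,0,0]]' --claw '[1,1,1,1,1]'

```text
t: 30.17
eef_pos: [464.9, -8.3, 43.9]
tcp_rot: [3.141, 0.0, 1.676]
ft_force: [-1.9, 0.2, 6.7]
opening: 0.137
grip_force: 30.0
```

Call:
arm_command --delta_pos '[[0,0,0.02],[0,0,0.06],[0,0,0.12],[0,0,0.2],[0,0,0.28]]' --delta_rot '[[0,0,0],[0,0,0],[0,0,0],[0,0,0],[0,0,0]]' --claw '[1,1,1,1,1]'

```text
t: 30.58
eef_pos: [464.4, -8.3, 114.2]
tcp_rot: [-3.141, -0.0, 1.676]
ft_force: [0.6, -0.5, -0.9]
opening: 0.134
grip_force: 30.0
```

Call:
arm_command --delta_pos '[[0.1,0.022,0],[0.24,0.053,0],[0.39,0.085,0],[0.53,0.116,0],[0.648,0.142,0]]' --delta_rot '[[0,0,0],[0,0,0],[0,0,0],[0,0,0],[0,0,0]]' --claw '[1,1,1,1,1]'

```text
t: 31.0
eef_pos: [628.8, 27.8, 113.9]
tcp_rot: [3.141, 0.0, 1.676]
ft_force: [-0.2, 0.7, -0.7]
opening: 0.134
grip_force: 30.0
```

Call:
arm_command --delta_pos '[[0,0,-0.03],[0,0,-0.08],[0,0,-0.13],[0,0,-0.17],[0,0,-0.2]]' --delta_rot '[[0,0,0],[0,0,0],[0,0,0],[0,0,0],[0,0,0]]' --claw '[1,1,1,1,1]'

```text
t: 31.42
eef_pos: [626.0, 27.1, 62.2]
tcp_rot: [-3.14, -0.0, 1.676]
ft_force: [-0.1, -0.8, -1.3]
opening: 0.133
grip_force: 30.0
```

Call:
arm_command --delta_pos '[[0,0,0],[0,0,0],[0,0,0],[0,0,0],[0,0,0]]' --delta_rot '[[0,0,0],[0,0,0],[0,0,0],[0,0,0],[0,0,0]]' --claw '[1,1,1,1,1]'

```text
t: 31.83
eef_pos: [627.0, 27.1, 64.0]
tcp_rot: [3.141, 0.0, 1.676]
ft_force: [-0.1, 0.4, 0.0]
opening: 0.136
grip_force: 30.0
```

Call:
arm_command --delta_pos '[[0,0,-0.02],[0,0,-0.036],[0,0,-0.046],[0,0,-0.052],[0,0,-0.055]]' --delta_rot '[[0,0,0],[0,0,0],[0,0,0],[0,0,0],[0,0,0]]' --claw '[1,1,1,1,1]'

```text
t: 32.25
eef_pos: [626.4, 27.2, 49.9]
tcp_rot: [-3.141, -0.0, 1.676]
ft_force: [-5.9, -0.5, 14.0]
opening: 0.14
grip_force: 30.0
```

Call:
arm_command --delta_pos '[[0,0,0],[0,0,-0.001],[0,0,-0.002],[0,0,-0.002],[0,0,-0.002]]' --delta_rot '[[0,0,0],[0,0,0],[0,0,0],[0,0,0],[0,0,0]]' --claw '[1,1,1,1,1]'

```text
t: 32.67
eef_pos: [626.5, 27.2, 50.0]
tcp_rot: [-3.141, 0.0, 1.676]
ft_force: [-4.6, -0.0, 9.9]
opening: 0.136
grip_force: 30.0
```

Contact came at 50.0 mm, which is the floor. I release, lift clear, back off and check.

Call:
arm_command --delta_pos '[[0,0,0],[0,0,0],[0,0,0],[0,0,0],[0,0,0]]' --delta_rot '[[0,0,0],[0,0,0],[0,0,0],[0,0,0],[0,0,0]]' --claw '[0.7,0.6,0.5,0.5,0.5]'

```text
t: 33.08
eef_pos: [626.7, 27.2, 49.0]
tcp_rot: [-3.141, -0.0, 1.676]
ft_force: [-0.1, 0.7, -0.2]
opening: 0.43
grip_force: 0.0
```

Call:
arm_command --delta_pos '[[0,0,0.02],[0,0,0.08],[0,0,0.2],[0,0,0.34],[0,0,0.5]]' --delta_rot '[[0,0,0],[0,0,0],[0,0,0],[0,0,0],[0,0,0]]' --claw '[0.5,0.5,0.5,0.5,0.5]'

```text
t: 33.5
eef_pos: [626.0, 27.2, 174.7]
tcp_rot: [-3.139, -0.0, 1.676]
ft_force: [0.8, 0.3, 0.6]
opening: 0.498
grip_force: 0.0
```

Call:
arm_command --delta_pos '[[-0.12,0,0.04],[-0.25,0,0.08],[-0.38,0,0.12],[-0.5,0,0.12],[-0.6,0,0.12]]' --delta_rot '[[0,0,0],[0,0,0],[0,0,0],[0,0,0],[0,0,0]]' --claw '[0.5,0.5,0.5,0.5,0.5]'

```text
t: 33.92
eef_pos: [474.8, 27.3, 205.1]
tcp_rot: [3.14, 0.0, 1.676]
ft_force: [0.4, -0.2, 0.3]
opening: 0.505
grip_force: 0.0
```

Call:
arm_command --delta_pos '[[0,0,0],[0,0,0],[0,0,0],[0,0,0],[0,0,0]]' --delta_rot '[[0,0,0],[0,0,0],[0,0,0],[0,0,0],[0,0,0]]' --claw '[0.5,0.5,0.5,0.5,0.5]'

```text
t: 34.33
eef_pos: [477.5, 27.1, 203.9]
tcp_rot: [-3.142, -0.0, 1.676]
ft_force: [0.2, -0.0, -0.5]
opening: 0.499
grip_force: 0.0
```

Run:
```python
from h import *
s=state();print(s["eef_pos"],s["ft_force"],s["opening"])
w=read_camera("wrist");t=read_camera("top");sc=read_camera("scene");c=calibration("wrist")
A=np.zeros((600,640,3),np.uint8);A[:400]=sc;A[400:,:320]=cv2.resize(t[90:150,266:362],(320,200));A[400:,320:]=cv2.resize(sc[250:330,296:424],(320,200))
cv2.imwrite("pics/m7.png",A[:,:,::-1])
for nm,a,b in(("rect",(207,117),(490,238)),("small",(311,116),(358,275)),("large",(433,118),(188,328))):
    try: print(nm,tri([ray("top",cen(blob(masks(t)["dark"],a,9))),ray("scene",cen(blob(masks(sc)["dark"],b,14)))]))
    except Exception as e: print(nm,e)
```

```text
[477.5085642   27.14516508 203.93572347] [ 0.24281985 -0.01309527 -0.49348315] 0.4986909173151781
rect (array([633.15842483, 288.19654827,  48.54990329]), np.float64(3.451702200483289))
small max() iterable argument is empty
large (array([ 610.31582707, -279.51200938,   54.90072981]), np.float64(0.5447975703513175))
```

View pics/m7.png

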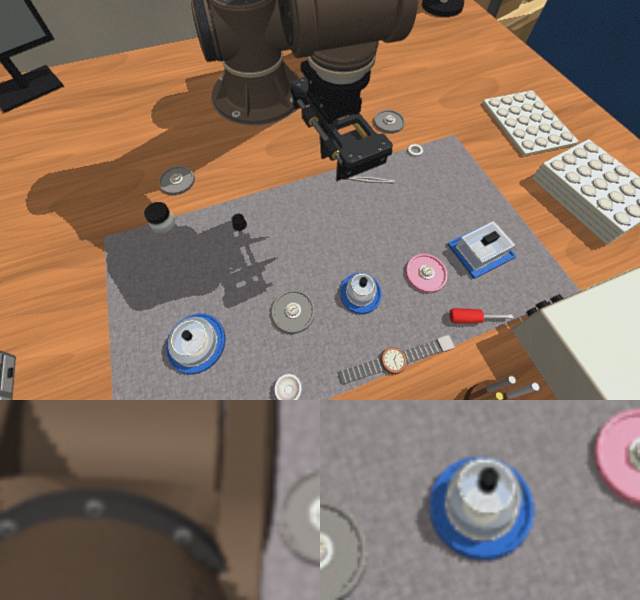

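All three covers stand inside their rims: large at (193,340), small at (360,290) and rectangular at (485,245) in the scene view. Each made contact at floor height, where sitting on a rim would have read 4 mm higher. The bar's two-view fit was loose (3.5 mm), but its contact height and the picture agree. I hand the job in.

```bash
python3 -c "
from cell import *
print(job_done())"
```

```text
the job is handed in; nothing more can be done
None
```

The job is handed in, with no verdict returned: both watch heads lie dial up on their pads and all three covers stand on their dish floors inside the rims, released, at about 34 s on the robot's clock.

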